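# Refit the leaf mill's lid and hold it on pulse

## Robot

A 6-joint arm with a two-finger parallel gripper is mounted at the origin on a cart in front of the work surface, level with it; the furniture and walls round the work are solid. World frame = base frame: x ahead of the robot, y to its left, z up, the work surface at z = 0. Lengths are in m, angles in rad, forces in N, time in s.
With the tool pointing down it reaches from about 0.4 to 0.925 m from the base axis. Payload 3.4 kg.
Tool frame: the origin (TCP) lies on the centre line of the jaws, within the pads' length; the fingertips stand 14 mm ahead of it and the grasp point (between the pads) lies 5 mm behind it (robot.tip_extent is the distance from the TCP to the fingertips, in m); z points along the fingers, y is the line along which they close (so a half turn about z gives the same grasp; the last joint's range is limited). The gripper opens to 85 mm and grips with 20 to 120 N. Pads are 22 mm wide; open, the fingers measure 114 mm over their backs; the gripper's body (76 mm by 85 mm) begins 54 mm behind the grasp point. The pads swing forward as they close: fully open they stand 13 mm farther back than shut.
Start: joints at [-1.188, 0.307, 1.506, -0, 1.328, -0.073], TCP at [0.253, -0.516, 0.215] pointing down, gripper open.
Joint ranges: [-3.12, 3.12], [-1.05, 2.28], [0.14, 2.33], [-1.42, 4.57], [0.1, 2.73], [-2.68, 2.68]. Speed limits (rad/s): [2.57, 2.57, 3.14, 3.14, 3.14, 3.14].

## Interface

Orientations are given as [roll, pitch, yaw] about the fixed x, y, z axes, in that order (R = Rz(yaw) Ry(pitch) Rx(roll)).
In Python, from station import monitor, cams, job_done, robot gives the robot as it stands.
- The arm moves only by the shell command python3 -m creep 'ROWS' [FORCE]. ROWS is text: rows parted by semicolons, each of 7 numbers parted by spaces: the turn, a rotation vector about the world's x, y, z scaled (see below), then the shift along the world's x, y, z scaled (see below), then the closure, from -1 (fully open) to 1 (shut). In form: ax ay az x y z fingers; .... A call has 1 to 20 rows; each row shifts and turns the commanded pose from where the row before left it; what a row does not reach is not made up. The controller multiplies each number of a shift by 0.05 m and each number of a turn by 6 degrees. A row lasts 1/8 s, in which the tool goes at most 62.5 mm and 10.7 degrees, less where a joint would pass 70% of its speed; a pose out of reach is approached as far as the arm can. A call with a number of a shift or a turn outside -1 to 1 is refused whole. A call with a gripper value outside its range is refused whole. The fingers move at their own pace and stop on an object; FORCE is the grip in N (left out, the last holds). Time passes only in rows, so rows that do not move let the fingers close. It gives the time, the measured TCP pose, the force, the opening and the grip force at its end, in the units of the state.
- monitor.sense(): the state, without advancing time (a new reading comes with each control period).
- cams.grab_frame(name): name is "scene" or "side" or "wrist"; returns a dict with "color" (384x512x3 uint8, red, green, blue), "K" (3x3 intrinsics, pixels), "T" (4x4, takes a point from camera to world coordinates); the wrist camera has in their place "mount" (4x4, takes a point from camera to tool coordinates, whose origin is the TCP and whose axes are the flange's). Camera axes: x right, y down, z forward; pixel columns grow to the right and rows downward; lengths in m; the calibration is good to about 2 mm. A picture is of the moment at which its call begins: read the wrist's pose just before it. There is no depth.
- job_done(): hands the job in; it is judged then, once.
The state is a dict: "time": time; "joints": joint angles; "dq": joint speeds; "effort": joint torques, N m; "position": TCP position; "eef_rot": TCP orientation; "force": force on the tool from outside, world axes, zero at the start; "moment": the same for the moment, N m; "grip_width": finger opening in m; "gripper_force": force on a finger pad.
Only numpy, scipy, OpenCV 4.12 (cv2) and the standard library are available. Lean on these libraries where they do the work, as an engineer would, in place of code of your own. Each camera call takes 0.05 s, during which the arm holds its last target. There are 200 camera calls.

## Task

The lid of the leaf mill is still clamped in the small vise where its grip was repaired: slide the vise's jaw open, lift the lid out and fit it on the mill, its lugs through the two slots and its rim fully home. Then turn it clockwise (seen from above), against its spring, to the raised halfway rib, which is the pulse position, and do not let it click into the lock; finish still gripping the lid and holding it at that mark. Leave the canister, the rearing jar and the two jelly cups where they are.

Things in the scene. Friction and masses are not known exactly. Their poses are not given: they have to be found in the camera images.
- vise: quick-slide bench vise fixed to the table, 212 x 84 mm. Origin: on the table, straight below the clamped lid's axis. Its x axis runs along the slide, from the sliding jaw (-x) to the fixed V-shaped jaw (+x, 22 to 70 mm from the lid's axis, top 66 mm above the table, no lip); z up. The lid stands on the bed, 35 mm above the table
- jaw (a joint): sliding jaw of the vise, m: 0 clamped on the lid, grows as it is pulled along the vise's -x, end stop 0.050. Slides at about 4 N and stays where it is left. Its lip reaches 5 mm over the lid's rim and stops the lid from being lifted; open it by 20 mm or more to free it. The lid stays standing on the bed
- jaw_knob (a point): centre of the top of the upright black round knob on the sliding jaw's carriage: 25 mm diameter over its upper 25 mm, 19 mm neck below; top 92 mm above the table and 43 mm above the carriage; 85 mm from the lid's axis along the vise's -x when clamped. The jaw beside it is 72 mm high and ends 18 mm from the knob's side
- lid: loose grey lid, 0.14 kg. Origin: centre of its underside, z up. From below: spigot 60 mm diameter, 22 mm long, two lugs at its foot along the lid's +x and -x, 12 mm wide, out to 36 mm radius; rim 76 mm diameter, from 22 to 30 mm; black bar grip 60 mm long (x), 16 mm wide (y), from 30 to 64 mm. Half a turn makes no difference. In the vise the bar lies along the slide within 0.12 rad
- lid_grip (a point): point on the lid's axis in its bar grip, 52 mm above the lid's origin and 22 mm above the top of the rim; grip the bar here across its 16 mm width
- lid_seat (a point): centre of the underside of the lid's rim, 22 mm above the lid's origin; meets mill_mouth when the lid is fully home
- mill: white round leaf mill fixed to the table, 115 mm high, 114 mm diameter. Origin: on the table on its axis, z up. Its collar has a 64 mm bore and two entry slots along the mill's +x and -x, 17 mm wide, out to 38.5 mm radius (2 mm play all round). Raised ribs on the collar 45 degrees clockwise from the slots mark halfway (pulse); grey catch housings at 90 degrees mark the lock
- mill_mouth (a point): centre of the collar's top face, 115 mm above the table. The lid goes in straight from above with its bar along the mill's x, then turns with its lugs under the collar's 13 mm thick lip
- drive_ring (a joint): spring-loaded ring under the collar, rad clockwise from above: 0 at rest, notches under the slots; turned by the lid's lugs with some play, lagging the lid by about 0.06; 0.785 at the halfway rib; the lock's catches resist from about 1.0 and click in at about 1.4; end stop 1.55. Its spring turns the lid back when let go: 0.11 N m at rest, 0.24 N m at the rib
- canister_brown: bystander: square canister with a brown lid, 68 x 58 x 113 mm, standing on the table behind the work; origin at the centre of its underside
- rearing_jar: bystander: clear round rearing cup with lid, 102 mm diameter, 73 mm high; origin at the centre of its underside
- jelly_near: bystander: white dome-shaped jelly cup, 46 x 57 x 36 mm, between the vise and the mill, the nearer to the robot of two; origin at the centre of its underside
- jelly_far: bystander: white dome-shaped jelly cup, 46 x 57 x 36 mm, between the vise and the mill, the farther from the robot of two; origin at the centre of its underside
Mind the look-alikes: they are no part of the job. Leave any green, orange or red look-alike of the lid alone.

How it is judged:
By the outcome, as a careful person would: the job done as asked, in the order asked, and still so for the second after the job is handed in, while the arm keeps its last pose, push and grip.
It also fails if it takes over 51 s, if anything falls off the work surface, if the arm or the gripper's body presses on something with over 40 N, if the wrist force passes 120 N, or if a joint passes its speed limit or range.

## Working session

There is one attempt and no reset: what is moved stays moved. The work goes in short steps, Python scripts to look and compute and a shell command to move; the robot and the scene stay as the last step left them, time stands still between calls to the robot, and variables do not carry over. Pictures are saved under pics/ and viewed, at most 11 in all, crops included, and the job is handed in when it is done.

```bash
mkdir -p pics; ls; python3 - <<'E'
from station import monitor,cams
import cv2,numpy as np,pickle
s=monitor.sense();print(s)
fr={n:cams.grab_frame(n) for n in ("scene","side")}
pickle.dump(fr,open('fr.pkl','wb'))
for n,f in fr.items():
    cv2.imwrite(f'pics/{n}.png',cv2.resize(f['color'][:,:,::-1],(800,600),interpolation=cv2.INTER_CUBIC)); print(n,f['K'].round(1).tolist(),f['T'].round(3).tolist())
E
```

```text
pics
{'time': 0.0, 'joints': array([-1.18851453e+00,  3.07554335e-01,  1.50769812e+00, -4.68809327e-05,
        1.32843244e+00, -7.34897362e-02]), 'dq': array([ 0.00053163,  0.00092579, -0.00024403,  0.00196019, -0.0001045 ,
       -0.00039832]), 'effort': array([-2.36414853e-03, -4.57553494e+01, -2.51918721e+01, -3.67749508e-04,
        1.33821301e-02,  7.62392602e-06]), 'position': array([ 0.25277228, -0.51561365,  0.21428247]), 'eef_rot': array([-3.13950272e+00, -1.08255496e-04,  4.55782715e-01]), 'force': array([ 0.22496304,  0.2582417 , -0.26185093]), 'moment': array([ 0.0304731 ,  0.0017234 , -0.04927518]), 'gripper_force': 0.0, 'grip_width': 0.08520511068406952}
scene [[366.2, 0.0, 254.6], [0.0, 366.2, 183.6], [0.0, 0.0, 1.0]] [[-0.789, -0.478, 0.386, 0.229], [-0.614, 0.609, -0.502, 0.46], [0.005, -0.634, -0.774, 0.754], [0.0, 0.0, 0.0, 1.0]]
side [[469.4, 0.0, 252.5], [0.0, 469.4, 181.2], [0.0, 0.0, 1.0]] [[0.926, -0.14, 0.352, 0.069], [-0.378, -0.392, 0.839, -1.099], [0.02, -0.909, -0.416, 0.684], [0.0, 0.0, 0.0, 1.0]]
```

View pics/scene.png

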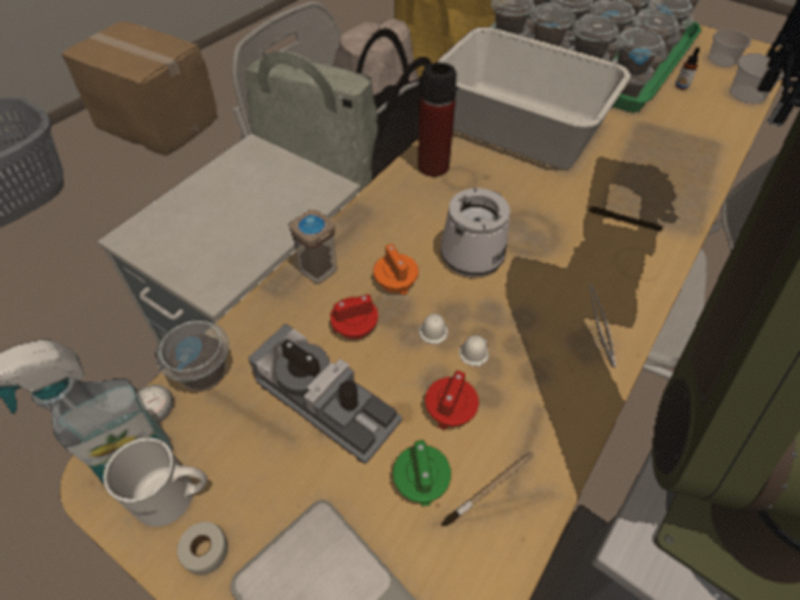

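View pics/side.png

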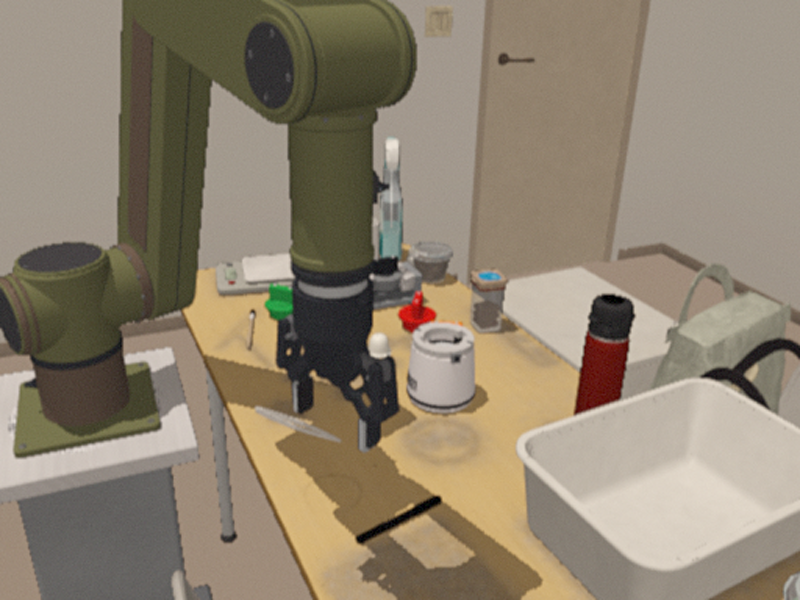

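The scene image shows these candidates for the lid: red (355,315), red (452,400), orange (396,270), green (421,472) and the grey lid with a black bar in the vise (297,355). I choose the one in the vise. The jaw knob is at (348,385), and the mill collar at about (479,212). I'll check this in a close crop.

```bash
cat > h.py <<'E'
import numpy as np,cv2,pickle
def ray(f,px,z):  # native pixel -> world point at height z
    d=np.linalg.inv(f['K'])@np.array([px[0],px[1],1.]); d=f['T'][:3,:3]@d; o=f['T'][:3,3]
    return o+d*(z-o[2])/d[2]
def proj(f,p):
    T=np.linalg.inv(f['T']); c=T[:3,:3]@np.asarray(p)+T[:3,3]; u=f['K']@c; return u[:2]/u[2]
E
python3 - <<'E'
from h import *
f=pickle.load(open('fr.pkl','rb'))
c=f['scene']['color'][:,:,::-1]
a=cv2.resize(c[200:300,155:262],(428,400),interpolation=cv2.INTER_CUBIC)
b=cv2.resize(c[115:175,275:335],(360,360),interpolation=cv2.INTER_CUBIC)
im=np.zeros((400,800,3),np.uint8); im[:,:428]=a; im[:360,435:795]=b
cv2.imwrite('pics/crop.png',im)
s=.64
for n,p,z in [('knob',(348,385),.092),('bar',(300,352),.099),('mill',(479,212),.115)]: print(n,ray(f['scene'],(p[0]*s,p[1]*s),z).round(3))
E
```

```text
knob [0.509 0.202 0.092]
bar [0.59  0.206 0.099]
mill [ 0.541 -0.159  0.115]
```

View pics/crop.png

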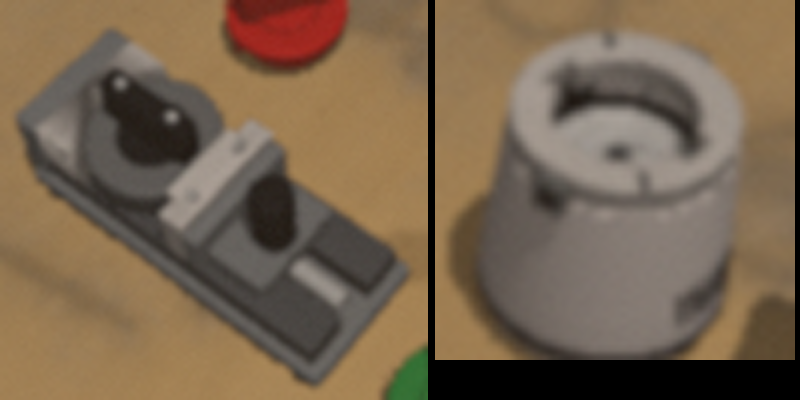

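The crop confirms the grey lid with its black bar (screw dots at crop (120,83) and (172,117)) and the knob top at (271,185). The mill slots are at (567,85) and (698,145), with the ribs at (610,40) and (645,180), 45° clockwise from them.

```bash
python3 - <<'E'
from h import *
f=pickle.load(open('fr.pkl','rb'))['scene']
A=lambda p:(155+p[0]/4,200+p[1]/4); B=lambda p:(275+(p[0]-435)/6,115+p[1]/6)
P={}
for n,p,z in [('knob',A((271,185)),.092),('s1',A((120,83)),.099),('s2',A((172,117)),.099),('ea',A((30,150)),.02),('eb',A((310,375)),.02),('m1',B((567,85)),.115),('m2',B((698,145)),.115),('r1',B((610,40)),.115),('r2',B((645,180)),.115),('mc',B((626,115)),.115)]:
    P[n]=ray(f,p,z); print(n,P[n].round(4))
for a,b in [('s2','s1'),('eb','ea'),('m2','m1'),('r2','r1')]:
    d=P[b]-P[a]; print(a,b,np.degrees(np.arctan2(d[1],d[0])).round(1),((P[a]+P[b])/2).round(4))
E
```

```text
knob [0.5088 0.2015 0.092 ]
s1 [0.6097 0.2073 0.099 ]
s2 [0.5732 0.2057 0.099 ]
ea [0.6637 0.2418 0.02  ]
eb [0.4497 0.2454 0.02  ]
m1 [ 0.5732 -0.1647  0.115 ]
m2 [ 0.5096 -0.1678  0.115 ]
r1 [ 0.5745 -0.2005  0.115 ]
r2 [ 0.5159 -0.1365  0.115 ]
mc [ 0.5432 -0.1646  0.115 ]
s2 s1 2.5 [0.5914 0.2065 0.099 ]
eb ea -1.0 [0.5567 0.2436 0.02  ]
m2 m1 2.8 [ 0.5414 -0.1662  0.115 ]
r2 r1 -47.5 [ 0.5452 -0.1685  0.115 ]
```

```bash
python3 -m creep '0 0 -.54 .62 .86 .3 -1;0 0 -.54 .62 .86 .3 -1;0 0 -.54 .62 .86 .3 -1;0 0 -.54 .62 .86 .3 -1;0 0 -.54 .62 .86 .3 -1;0 0 -.54 .62 .86 .3 -1;0 0 -.54 .62 .86 .2 -1;0 0 -.54 .62 .86 .2 -1;0 0 0 0 0 0 -1;0 0 0 0 0 0 -1'; python3 - <<'E'
from station import monitor,cams
import cv2,pickle
s=monitor.sense();f=cams.grab_frame('wrist');print(s['time'],s['position'],s['eef_rot'],f['mount'].round(4).tolist(),f['K'])
pickle.dump((s,f),open('w1.pkl','wb'))
cv2.imwrite('pics/w1.png',f['color'][:,:,::-1])
E
```

```text
time: 1.35
position: [0.5006, -0.1722, 0.3246]
eef_rot: [3.141, 0.002, 0.005]
force: [0.7, -0.4, 0.1]
grip_width: 0.0852
gripper_force: 0.0
1.35 [ 0.50056404 -0.1722444   0.32463521] [3.14141169e+00 1.56340566e-03 4.67438679e-03] [[-0.0001, -0.9518, -0.3069, 0.0791], [1.0, 0.0001, -0.0004, -0.0008], [0.0004, -0.3069, 0.9518, -0.1584], [0.0, 0.0, 0.0, 1.0]] [[328.10210301   0.         248.76067921]
 [  0.         328.10210301 194.57629231]
 [  0.           0.           1.        ]]
```

View pics/w1.png

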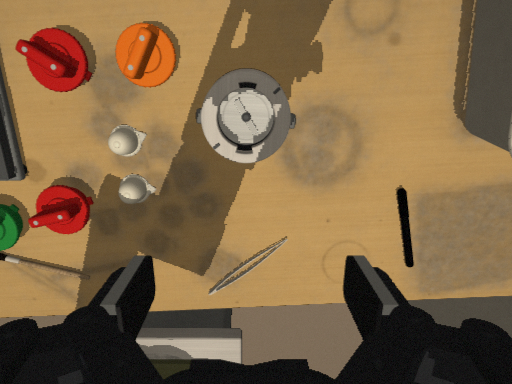

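The wrist view shows the mill at (247,117): slots up and down at (247,86) and (244,154), ribs at about (275,90) and (219,144), catches left and right. Next I'll view the vise.

```bash
python3 -m creep '0 0 0 .05 .93 0 -1;0 0 0 .05 .93 0 -1;0 0 0 .05 .93 0 -1;0 0 0 .05 .93 0 -1;0 0 0 .05 .93 0 -1;0 0 0 .05 .93 -.2 -1;0 0 0 .05 .93 -.4 -1;0 0 0 .05 .93 -.4 -1;0 0 0 0 0 0 -1;0 0 0 0 0 0 -1'; python3 - <<'E'
from station import monitor,cams
import cv2,pickle,numpy as np
s=monitor.sense();f=cams.grab_frame('wrist');print(s['time'],s['position'],s['eef_rot'])
pickle.dump((s,f),open('w2.pkl','wb'))
_,g=pickle.load(open('w1.pkl','rb'))
im=np.zeros((440,800,3),np.uint8)
im[:,:440]=cv2.resize(g['color'][62:172,192:302,::-1],(440,440),interpolation=cv2.INTER_CUBIC)
im[:384,445:800]=f['color'][:,80:435,::-1]
cv2.imwrite('pics/w2.png',im)
E
```

```text
time: 2.65
position: [0.5212, 0.1981, 0.275]
eef_rot: [3.14, 0.001, 0.002]
force: [0.3, -0.9, 0.4]
grip_width: 0.0854
gripper_force: 0.0
2.65 [0.52115076 0.19805396 0.27496775] [3.14033200e+00 7.24288679e-04 2.25576305e-03]
```

View pics/w2.png

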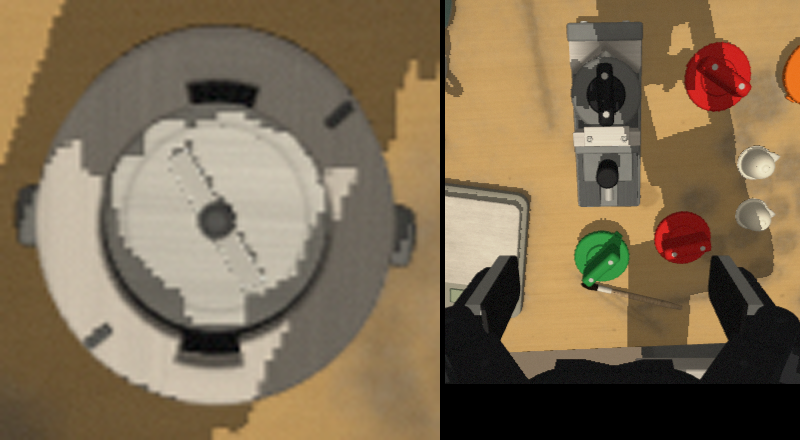

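The left crop shows the slots at (223,90) and (209,350), the ribs at (340,113) and (98,335), and the collar circle centred at about (216,215). The right crop shows the bar dots at (604,76) and (606,115), and the knob top at about (607,177).

```bash
python3 - <<'E'
from h import *
from scipy.spatial.transform import Rotation as R
def fw(n):
    s,f=pickle.load(open(n,'rb')); M=np.eye(4); M[:3,:3]=R.from_euler('xyz',s['eef_rot']).as_matrix(); M[:3,3]=s['position']
    return dict(K=f['K'],T=M@f['mount'])
a,b=fw('w1.pkl'),fw('w2.pkl')
C=lambda p:(192+p[0]/4,62+p[1]/4); D=lambda p:(p[0]-365,p[1])
P={}
for n,f,p,z in [('circ',a,C((216,215)),.115),('r1',a,C((340,113)),.116),('r2',a,C((98,335)),.116),('s1',a,C((223,83)),.115),('s2',a,C((209,365)),.115),('c1',a,C((27,217)),.11),('c2',a,C((405,235)),.11),
 ('d1',b,D((604,76)),.099),('d2',b,D((606,115)),.099),('knob',b,D((607,177)),.092),('v1',b,D((568,40)),.0),('v2',b,D((579,207)),.0),('w1',b,D((642,40)),.0),('w2',b,D((641,207)),.0)]:
    P[n]=ray(f,p,z);print(n,P[n].round(4))
for q,w in [('r2','r1'),('s2','s1'),('c2','c1'),('d2','d1'),('v2','v1'),('w2','w1'),('knob','d1')]:
    d=P[w]-P[q];print(q,w,np.degrees(np.arctan2(d[1],d[0])).round(1),np.hypot(*d[:2]).round(4),((P[w]+P[q])/2).round(4))
E
```

```text
circ [ 0.5513 -0.1681  0.115 ]
r1 [ 0.578  -0.2011  0.116 ]
r2 [ 0.5184 -0.1351  0.116 ]
s1 [ 0.5854 -0.1699  0.115 ]
s2 [ 0.5098 -0.1662  0.115 ]
c1 [ 0.5501 -0.1156  0.11  ]
c2 [ 0.5457 -0.2207  0.11  ]
d1 [0.6118 0.2083 0.099 ]
d2 [0.5753 0.2066 0.099 ]
knob [0.5099 0.206  0.092 ]
v1 [0.6559 0.2541 0.    ]
v2 [0.4419 0.2473 0.    ]
w1 [0.6561 0.165  0.    ]
w2 [0.442  0.1602 0.    ]
r2 r1 -47.9 0.0889 [ 0.5482 -0.1681  0.116 ]
s2 s1 -2.8 0.0757 [ 0.5476 -0.168   0.115 ]
c2 c1 87.6 0.1051 [ 0.5479 -0.1682  0.11  ]
d2 d1 2.7 0.0365 [0.5935 0.2075 0.099 ]
v2 v1 1.8 0.2141 [0.5489 0.2507 0.    ]
w2 w1 1.3 0.2141 [0.549  0.1626 0.    ]
knob d1 1.3 0.1019 [0.5608 0.2072 0.0955]
```

```bash
python3 -m creep '0 0 0 -.06 .03 -.8 -1;0 0 0 -.06 .03 -.8 -1;0 0 0 -.06 .03 -.8 -1;0 0 0 -.06 .03 -.8 -1;0 0 0 0 .02 -.4 -1;0 0 0 0 0 -.34 -1;0 0 0 0 0 0 -1;0 0 0 0 0 0 1;0 0 0 0 0 0 1;0 0 0 0 0 0 1;0 0 0 0 0 0 1;0 0 0 0 0 0 1;0 0 0 0 0 0 1' 40
```

```text
time: 4.32
position: [0.509, 0.2068, 0.0782]
eef_rot: [3.142, 0.0, 0.004]
force: [0.7, -0.3, -0.6]
grip_width: -0.0001
gripper_force: 0.0
```

The fingers closed on nothing, so I need to look.

```bash
python3 - <<'E'
from station import monitor,cams
import cv2,numpy as np
s=monitor.sense();print(s['joints'],s['position'],s['grip_width'],s['time'])
im=np.zeros((384,800,3),np.uint8)
w=cams.grab_frame('wrist')['color']; c=cams.grab_frame('scene')['color']
im[:,:400]=w[:,56:456,::-1]; im[:384,405:800]=cv2.resize(c[180:310,130:264,::-1],(395,384),interpolation=cv2.INTER_CUBIC)
cv2.imwrite('pics/k.png',im)
E
```

```text
[3.08954347e-01 4.11669854e-01 1.73756989e+00 1.50386903e-06
 9.92408453e-01 1.87619360e+00] [0.50902403 0.20676562 0.07818863] -0.00012067401135096744 4.325
```

View pics/k.png

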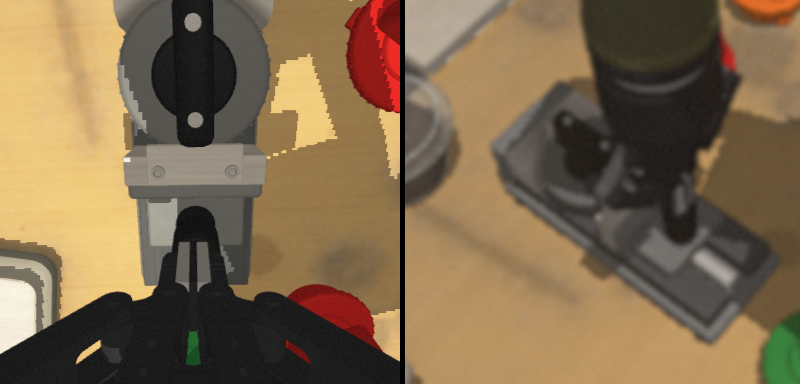

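The fingers are shut, and the knob shows just ahead of them at about (195,220). I'll compute both from this view.

```bash
python3 - <<'E'
from h import *
from station import monitor,cams
from scipy.spatial.transform import Rotation as R
s=monitor.sense();f=cams.grab_frame('wrist')
M=np.eye(4); M[:3,:3]=R.from_euler('xyz',s['eef_rot']).as_matrix(); M[:3,3]=s['position']
g=dict(K=f['K'],T=M@f['mount']);print(g['T'][:3,3])
for p,z in [((249,22),.099),((251,120),.099),((251,185),.072),((251,207),.092),((251,240),.092),((251,240),.049)]: print(p,z,ray(g,p,z).round(4))
for p in [(.509,.2068,.064),(.52,.2068,.064),(.52,.2068,.085),(.509,.205,.092),(.5215,.205,.092),(.4965,.205,.092),(.5185,.205,.055)]: print(p,proj(g,p).round(1)-[56,0])
c=f['color'][190:300,190:310,::-1]
cv2.imwrite('pics/k2.png',cv2.resize(c,(600,550),interpolation=cv2.INTER_CUBIC))
E
```

```text
[0.58812628 0.20778837 0.23653951]
(249, 22) 0.099 [0.612  0.2078 0.099 ]
(251, 120) 0.099 [0.5759 0.2069 0.099 ]
(251, 185) 0.072 [0.5403 0.2065 0.072 ]
(251, 207) 0.092 [0.5354 0.2066 0.092 ]
(251, 240) 0.092 [0.5184 0.2065 0.092 ]
(251, 240) 0.049 [0.4976 0.2062 0.049 ]
(0.509, 0.2068, 0.064) [194.1 233.4]
(0.52, 0.2068, 0.064) [194.2 215.6]
(0.52, 0.2068, 0.085) [194.4 231. ]
(0.509, 0.205, 0.092) [198.  257.3]
(0.5215, 0.205, 0.092) [198.2 234.1]
(0.4965, 0.205, 0.092) [197.8 279.4]
(0.5185, 0.205, 0.055) [197.2 212.4]
```

View pics/k2.png

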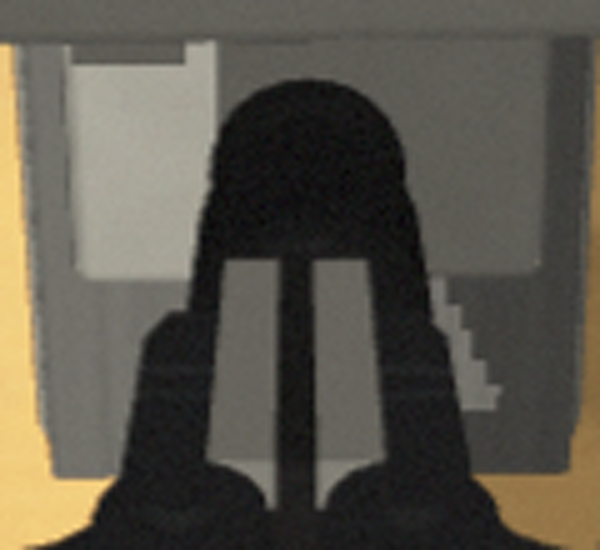

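```bash
python3 - <<'E'
from h import *
from station import robot,cams,monitor
print([a for a in dir(robot) if a[0]!='_'],robot.tip_extent)
f=cams.grab_frame('wrist'); g=dict(K=f['K'],T=f['mount'])
for p in [(.011,0,.014),(-.011,0,.014),(.011,.0425,.001),(.011,.057,.001),(.011,.0425,.014),(.011,0,-.005),(.011,0,-.015)]: print(p,proj(g,p).round(1))
s=cams.grab_frame('side');sc=cams.grab_frame('scene')
pos=monitor.sense()['position']
for n,q in (('side',s),('scene',sc)):
    print(n,[proj(q,p).round(1).tolist() for p in (pos+[0,0,-.014],pos+[0,0,.005],(.509,.205,.092),(.509,.205,.049))])
u,v=proj(s,pos).astype(int); a,b=proj(sc,pos).astype(int)
im=np.hstack([cv2.resize(q[v0-35:v0+35,u0-35:u0+35,::-1],(400,400),interpolation=cv2.INTER_CUBIC) for q,u0,v0 in((s['color'],u,v),(sc['color'],a,b))])
cv2.imwrite('pics/k3.png',im);print(u,v,a,b)
E
```

```text
['MotionError', 'tip_extent'] 0.014
(0.011, 0, 0.014) [250.3 215.7]
(-0.011, 0, 0.014) [250.2 250.8]
(0.011, 0.0425, 0.001) [331.2 224.8]
(0.011, 0.057, 0.001) [358.7 224.8]
(0.011, 0.0425, 0.014) [325.7 215.7]
(0.011, 0, -0.005) [250.4 229.4]
(0.011, 0, -0.015) [250.5 237.9]
side [[221.8, 178.3], [221.8, 172.8], [221.9, 170.5], [222.0, 182.8]]
scene [[221.8, 254.5], [221.2, 250.1], [221.5, 247.4], [222.8, 257.4]]
221 174 221 251
```

View pics/k3.png

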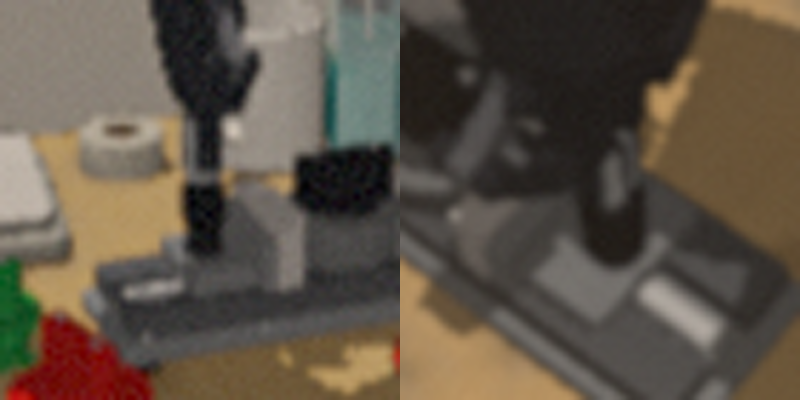

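In the side view the closed fingertips end at the knob's top, z about 0.092, not at TCP−14 mm. So the real tips are about 30 mm farther back than stated; the wrist view agrees, and so do the zero width and zero force. I'll open, go lower in steps and watch the force.

```bash
python3 -m creep '0 0 0 0 0 0 -1;0 0 0 0 0 0 -1;0 0 0 0 0 0 -1;0 0 0 0 0 0 -1;0 0 0 0 0 -.1 -1;0 0 0 0 0 -.1 -1;0 0 0 0 0 -.1 -1;0 0 0 0 0 -.1 -1;0 0 0 0 0 0 -1;0 0 0 0 0 0 1;0 0 0 0 0 0 1;0 0 0 0 0 0 1;0 0 0 0 0 0 1;0 0 0 0 0 0 1;0 0 0 0 0 0 1' 40
```

```text
time: 6.5
position: [0.5092, 0.2054, 0.0587]
eef_rot: [3.14, -0.0, 0.004]
force: [-0.1, -5.4, 4.2]
grip_width: 0.0234
gripper_force: 39.2
```

Gripped: the width is 23 mm, so the fingertips really are shorter. Pulling the jaw open.

```bash
python3 -m creep '0 0 0 -.1 0 0 1;0 0 0 -.1 0 0 1;0 0 0 -.1 0 0 1;0 0 0 -.1 0 0 1;0 0 0 -.1 -.01 0 1;0 0 0 -.1 0 0 1;0 0 0 -.1 -.01 0 1;0 0 0 0 0 0 1'; python3 -m creep '0 0 0 0 0 0 -1;0 0 0 0 0 0 -1;0 0 0 0 0 0 -1;0 0 0 0 0 .8 -1;0 0 0 .3 0 .8 -1;0 0 0 .3 0 .8 -1;0 0 0 .3 0 .8 -1;0 0 0 0 0 0 -1;0 0 0 0 0 0 -1'; python3 - <<'E'
from h import *
from station import cams,monitor
from scipy.spatial.transform import Rotation as R
s=monitor.sense();f=cams.grab_frame('wrist')
print(s['position'],s['eef_rot'],s['time']); pickle.dump((s,f),open('w3.pkl','wb'))
cv2.imwrite('pics/w3.png',f['color'][:,:,::-1])
E
```

```text
time: 7.5
position: [0.4756, 0.2048, 0.0587]
eef_rot: [3.14, -0.003, 0.004]
force: [2.2, -5.0, 1.5]
grip_width: 0.0232
gripper_force: 39.5
time: 8.62
position: [0.5181, 0.2056, 0.2175]
eef_rot: [3.141, 0.002, 0.003]
force: [-0.4, -0.0, -0.9]
grip_width: 0.0854
gripper_force: 0.0
[0.51808246 0.20559149 0.21747382] [3.14139653e+00 1.61432486e-03 3.45659724e-03] 8.625
```

View pics/w3.png

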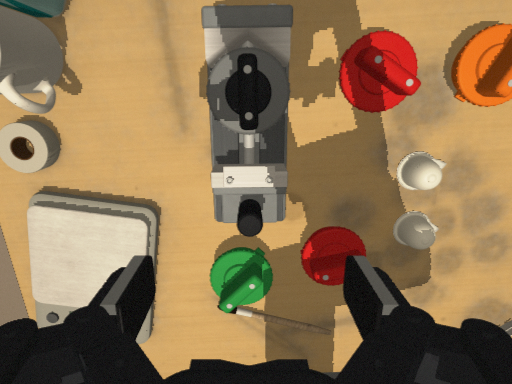

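The jaw is open with a visible gap, and the lid is still standing with its dots at (246,70) and (248,117).

```bash
python3 - <<'E'
from h import *
from scipy.spatial.transform import Rotation as R
s,f=pickle.load(open('w3.pkl','rb'))
M=np.eye(4); M[:3,:3]=R.from_euler('xyz',s['eef_rot']).as_matrix(); M[:3,3]=s['position']
g=dict(K=f['K'],T=M@f['mount'])
c=f['color'][40:140,200:300].astype(int); m=((c.min(2)>110)&(np.ptp(c,2)<30)).astype(np.uint8)
n,_,st,ce=cv2.connectedComponentsWithStats(m)
for i in range(1,n):
    if 6<st[i,4]<120: print((ce[i]+[200,40]).round(1),st[i,4],ray(g,ce[i]+[200,40],.099).round(4))
d=[ray(g,p,.099) for p in((246.5,70),(248.5,117))]
print((d[0]+d[1])/2,np.degrees(np.arctan2(*(d[0]-d[1])[1::-1])))
E
```

```text
[247.4  43.7] 7 [0.6301 0.2079 0.099 ]
[286.8  46.4] 35 [0.6283 0.1774 0.099 ]
[217.6 104.1] 17 [0.585 0.232 0.099]
[248.4 136.6] 114 [0.5589 0.2069 0.099 ]
[0.59298589 0.20772532 0.099     ] 2.6760845947776914
```

```bash
python3 -m creep '0 0 .21 .75 .02 -.3 -1;0 0 .21 .75 .02 -.7 -1;0 0 0 0 0 -.8 -1;0 0 0 0 0 -.8 -1;0 0 0 0 0 -.4 -1;0 0 0 0 0 -.2 -1;0 0 0 0 0 0 -1;0 0 0 0 0 -.06 -1;0 0 0 0 0 0 1;0 0 0 0 0 0 1;0 0 0 0 0 0 1;0 0 0 0 0 0 1;0 0 0 0 0 0 1;0 0 0 0 0 0 1' 80
```

```text
time: 10.42
position: [0.5943, 0.2076, 0.0555]
eef_rot: [3.142, -0.0, 0.047]
force: [-1.1, -1.4, 3.6]
grip_width: 0.0146
gripper_force: 78.2
```

Lid gripped. Now lift it and carry it over the mill.

```bash
python3 -m creep '0 0 0 0 0 .4 1;0 0 0 0 0 .7 1;0 0 -.1 -.1 -.5 1 1;0 0 -.1 -.1 -.9 0 1;0 0 -.1 -.1 -.95 0 1;0 0 -.1 -.1 -.95 0 1;0 0 -.1 -.1 -.95 0 1;0 0 -.1 -.1 -.95 0 1;0 0 -.1 -.1 -.95 0 1;0 0 -.1 -.1 -.9 0 1;0 0 -.1 -.1 -.46 0 1;0 0 0 0 0 0 1;0 0 0 0 0 0 1;0 0 0 0 0 0 1'; python3 - <<'E'
from h import *
from station import cams,monitor
s=monitor.sense();f=cams.grab_frame('wrist');q=cams.grab_frame('scene')
print(s['position'],s['eef_rot'],s['time']); pickle.dump((s,f,q),open('w4.pkl','wb'))
im=np.zeros((384,800,3),np.uint8); im[:,:400]=f['color'][:,56:456,::-1]
u,v=proj(q,(.548,-.168,.12)).astype(int); print(u,v)
im[:,404:788]=cv2.resize(q['color'][v-40:v+40,u-40:u+40,::-1],(384,384),interpolation=cv2.INTER_CUBIC)
cv2.imwrite('pics/w4.png',im)
E
```

```text
time: 12.18
position: [0.5491, -0.1666, 0.16]
eef_rot: [-3.141, 0.0, -0.046]
force: [0.8, -0.3, -1.5]
grip_width: 0.0148
gripper_force: 78.3
[ 0.54912104 -0.16664235  0.15999476] [-3.14104124e+00  3.91774041e-04 -4.55921483e-02] 12.175
306 131
```

View pics/w4.png

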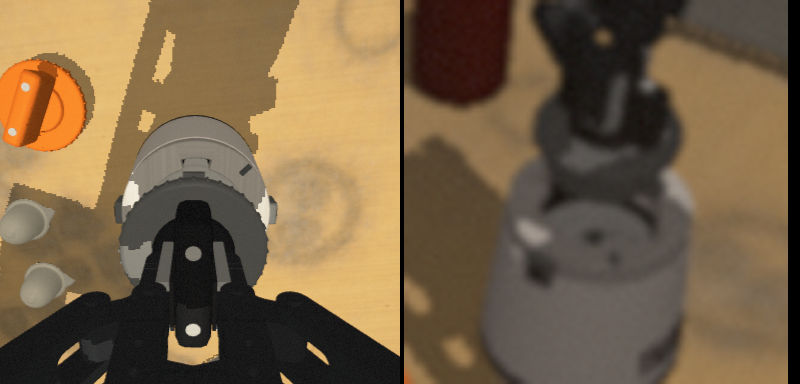

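The lid is held with its dots at (193,254) and (193,330); the mill slot is at (196,165) and a rib at (246,169). I'll compute the lid's offset.

```bash
python3 - <<'E'
from h import *
from scipy.spatial.transform import Rotation as R
s,f,q=pickle.load(open('w4.pkl','rb'))
M=np.eye(4); M[:3,:3]=R.from_euler('xyz',s['eef_rot']).as_matrix(); M[:3,3]=s['position']
g=dict(K=f['K'],T=M@f['mount'])
d=[ray(g,p,.2035) for p in((249.3,254),(249.3,330))]
print(d,(d[0]+d[1])/2,np.degrees(np.arctan2(*(d[0]-d[1])[1::-1])),np.linalg.norm(d[0]-d[1]))
for p in((246+56,169),):print(ray(g,p,.116))
for z in(.115,):print(ray(g,(196+56,159),z),proj(g,(.548+.0385,-.168-.0018,.115)))
E
```

```text
[array([ 0.56675797, -0.16683282,  0.2035    ]), array([ 0.53078587, -0.16520767,  0.2035    ])] [ 0.54877192 -0.16602024  0.2035    ] -2.586749250240753 0.036008784568349564
[ 0.57837358 -0.20075467  0.116     ]
[ 0.58601449 -0.16945257  0.115     ] [252.51907178 158.21565403]
```

```bash
python3 -m creep '0 0 0 -.016 -.036 0 1;0 0 0 0 0 -.2 1;0 0 0 0 0 -.1 1;0 0 0 0 0 -.1 1;0 0 0 0 0 -.1 1;0 0 0 0 0 -.1 1;0 0 0 0 0 -.08 1;0 0 0 0 0 0 1'
```

```text
time: 13.28
position: [0.548, -0.1695, 0.1258]
eef_rot: [-3.141, 0.001, -0.047]
force: [-0.2, 0.5, -2.5]
grip_width: 0.0148
gripper_force: 78.3
```

```bash
python3 -m creep '0 0 0 0 .016 -.08 1;0 0 0 0 0 -.08 1;0 0 0 0 0 -.04 1;0 0 0 0 0 -.04 1;0 0 0 0 0 -.04 1;0 0 0 0 0 0 1;0 0 0 0 0 0 1'
```

```text
time: 14.15
position: [0.5483, -0.1689, 0.1135]
eef_rot: [3.141, -0.001, -0.047]
force: [-2.7, 0.1, 6.5]
grip_width: 0.0148
gripper_force: 79.5
```

It is seated at z 0.1135 as predicted, with light contact. Turn clockwise by 45° in small steps first.

```bash
python3 -m creep '0 0 -.5 0 0 0 1;0 0 -.5 0 0 0 1;0 0 -.5 0 0 0 1;0 0 -.5 0 0 0 1;0 0 -.5 0 0 0 1;0 0 -.5 0 0 0 1;0 0 -.5 0 0 0 1;0 0 0 0 0 0 1' 100; python3 -m creep '0 0 -.5 0 0 0 1;0 0 -.5 0 0 0 1;0 0 -.5 0 0 0 1;0 0 -.5 0 0 0 1;0 0 -.5 0 0 0 1;0 0 -.5 0 0 0 1;0 0 -.5 0 0 0 1;0 0 -.5 0 0 0 1;0 0 0 0 0 0 1;0 0 0 0 0 0 1'; python3 - <<'E'
from h import *
from station import cams,monitor
from scipy.spatial.transform import Rotation as R
s=monitor.sense();f=cams.grab_frame('wrist')
print(s['position'],s['eef_rot'],s['moment'],s['time']); pickle.dump((s,f),open('w5.pkl','wb'))
cv2.imwrite('pics/w5.png',cv2.resize(f['color'][100:384,86:416,::-1],(697,600),interpolation=cv2.INTER_CUBIC))
E
```

```text
time: 15.15
position: [0.5484, -0.1685, 0.1135]
eef_rot: [-3.141, -0.001, -0.413]
force: [-2.0, 1.3, 6.7]
grip_width: 0.0145
gripper_force: 98.7
time: 16.4
position: [0.5483, -0.1687, 0.1135]
eef_rot: [-3.141, -0.001, -0.832]
force: [-3.2, 1.9, 6.5]
grip_width: 0.0144
gripper_force: 98.7
[ 0.54834144 -0.16871409  0.11354999] [-3.14107646e+00 -7.51859492e-04 -8.31799907e-01] [0.29986981 0.34904507 0.20435867] 16.4
```

View pics/w5.png

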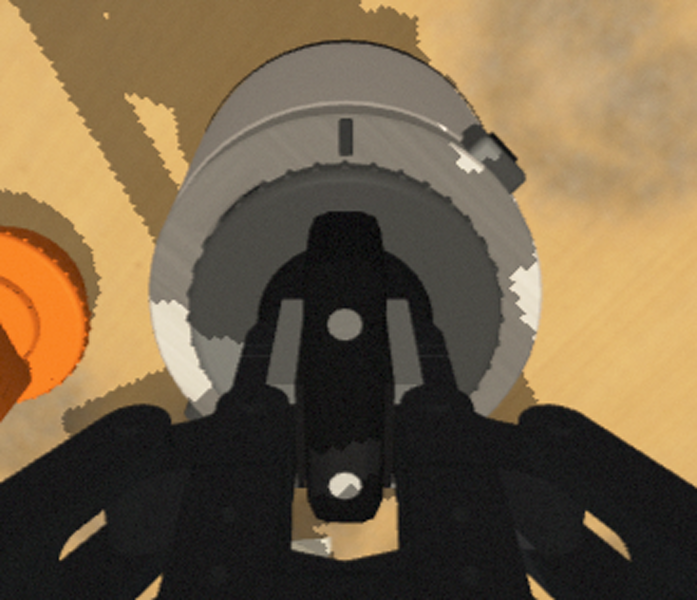

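The bar dots (345,325) and (345,487) line up with the rib (346,137), and the rim is home. The ring lags by about 0.06, so I'll add about 2.4° to put it near the mark while the bar still points at the rib.

```bash
python3 -m creep '0 0 -.2 0 0 0 1;0 0 -.2 0 0 0 1;0 0 0 0 0 0 1;0 0 0 0 0 0 1;0 0 0 0 0 0 1;0 0 0 0 0 0 1' && python3 -c "
from station import *
s=monitor.sense();print(s['eef_rot'],s['moment'],s['dq'].round(4));print(job_done())"
```

```text
time: 17.2
position: [0.5483, -0.1687, 0.1135]
eef_rot: [-3.141, -0.001, -0.874]
force: [-2.9, 1.3, 5.4]
grip_width: 0.0151
gripper_force: 98.7
[-3.14110073e+00 -5.79907057e-04 -8.73578329e-01] [0.33921313 0.32090824 0.26020639] [-0.0021 -0.0022  0.0021 -0.0018 -0.0011 -0.0001]
the job is handed in; nothing more can be done
None
```

I opened the vise, fitted the lid fully home on the mill, turned it clockwise about 47° to the rib without reaching the lock, and handed in at 17.2 s with the gripper still holding it at the mark.

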